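Fit the fresh bayonet filter cartridge to the bench vapour extractor

ROBOT

A 6-joint arm with a two-finger parallel gripper is mounted at the origin on the work surface. World frame = base frame: x ahead of the robot, y to its left, z up, the work surface at z = 0. Lengths are in m, angles in rad, forces in N, time in s.
With the tool pointing down it reaches from about 0.3 to 0.85 m from the base axis. Payload 5.4 kg.
Tool frame: the origin (TCP) lies at the centre of the arm's flange, where the gripper is bolted on; the fingertips stand 173 mm ahead of it and the grasp point (between the pads) lies 155 mm ahead of it (arm.pinch_z is the z of the grasp point in the tool frame, in m); z points along the fingers, y is the line along which they close (so a half turn about z gives the same grasp; the last joint's range is limited). The gripper opens to 85 mm and grips with 20 to 120 N. Pads are 22 mm wide; open, the fingers measure 114 mm over their backs; the gripper's body (76 mm by 85 mm) begins 54 mm behind the grasp point. The pads swing forward as they close: fully open they stand 13 mm farther back than shut.
Start: joints at [-1.393, 0.158, 1.597, -0, 1.386, -0.21], TCP at [0.217, -0.532, 0.405] pointing down, gripper open.
Joint ranges: [-2.91, 2.91], [-0.94, 2.29], [0.18, 2.7], [-1.29, 4.43], [0.17, 2.64], [-3, 3]. Speed limits (rad/s): [2.57, 2.57, 3.14, 3.14, 3.14, 3.14].

INTERFACE

Orientations are given as a unit quaternion [w, x, y, z].
In Python, from bench import arm, vision gives the robot as it stands.
- The arm moves only by the tool send_rows, never from a script. Its argument "motion" is a list of rows, each an object with "grip": the finger opening in cm, from 0 to 8.54; "linear": the shift along the tool's x, y, z in cm, a list of three; "twist": the turn about the tool's z in rad. In form: [{"grip": grip, "linear": [tx, ty, tz], "twist": twist}, ...]. A call has 1 to 8 rows; each row is the pose to reach, as a shift and turn from the pose commanded when the call began, along the tool's axes at that moment; what a row does not reach only later rows make up. A row lasts 1/12 s, in which the tool goes at most 41.7 mm and 7.16 degrees, less where a joint would pass 70% of its speed; a pose out of reach is approached as far as the arm can. A call with a gripper value outside its range is refused whole. The fingers move at their own pace and stop on an object; "squeeze" is the grip in N (left out, the last holds). Time passes only in rows, so rows that repeat a pose let the fingers close. It gives the time, the measured TCP pose, the force, the opening and the grip force at its end, in the units of the state.
- arm.get_state(): the state, without advancing time (a new reading comes with each control period).
- vision.get_image(name): name is "side" or "top"; returns the picture (420x560x3 uint8, blue, green, red); there is no depth.
- vision.calibration(name): a dict with "camera_matrix" (3x3 intrinsics, pixels), "rvec" (rotation vector, rad) and "tvec" (3), from world to camera coordinates, as OpenCV has them. Camera axes: x right, y down, z forward; pixel columns grow to the right and rows downward; lengths in m; the calibration is good to about 2 mm. A picture is of the moment at which its call begins. calibration takes no time and is no camera call.
- arm.sign_off(): hands the job in; it is judged then, once.
The state is a dict: "time": time; "qpos": joint angles; "joint_velocities": joint speeds; "joint_torque": joint torques, N m; "eef_pos": TCP position; "tcp_rot": TCP orientation; "force": force on the tool from outside, world axes, zero at the start; "wrist_torque": the same for the moment, N m; "finger_gap": finger opening in m; "finger_force": force on a finger pad.
Only numpy, scipy, OpenCV 4.12 (cv2) and the standard library are available. Lean on these libraries where they do the work, as an engineer would, in place of code of your own. Each camera call takes 0.05 s, during which the arm holds its last target. There are 200 camera calls.

TASK

Take the yellow dust cap off the port of the white vapour extractor and lay it flat, knob up, in the steel tray. Then fit the fresh (green) filter cartridge: set its grip bar in line with the blue marks, push it down against the spring, twist it clockwise to the green marks and let the spring lift it until it is locked in its notches. Leave the spent red cartridge, the bottle, the jar and the brush where they are.

Things in the scene. Friction and masses are not known exactly. Their poses are not given: they have to be found in the camera images.
- extractor: White bench-top vapour extractor, fixed to the bench. Origin: on the vertical axis of its round black port, at bench level; z up. Its box spans x -90..+80, y -110..+80 mm, deck 75 mm high. The port is a black collar 66 mm in diameter, top 105 mm high, bore 39 mm in diameter and 30 mm deep. Green marks at +x and -x of the collar show the locked line.
- port (a point): Centre of the port's mouth, at the height of the collar top (105 mm above the bench); axes as the extractor's.
- slot (a point): One of the two opposite entry slots in the port's bore (14 mm wide, reaching to radius 26 mm), marked blue on collar and deck; point on the collar top, 22 mm from the port's axis. The slots lie 60 degrees (1.047 rad) counter-clockwise, seen from above, from the extractor's x axis. From here lugs pass only clockwise, under a ledge 9 mm thick.
- notch (a point): One of the two opposite locking notches, hidden under the collar top along the extractor's +x and -x (green marks), at the end stop, 60 degrees clockwise of the slots; point on the collar top, 22 mm from the axis. A lug locked in it has its top 5 mm below the collar top; the notch is 4 mm high and 14 mm wide.
- stub (a point): Centre of the top of the extractor's upright aluminium intake stub, an obstacle: 58 mm in diameter at its widest, top 185 mm above the bench, at x -55, y -78 mm of the extractor.
- plunger (a joint): Spring plate in the port, 30 mm in diameter: 0 at rest, its top 8 mm below the collar top; grows as pushed down (m), up to 0.014. It pushes up with about 4 N at 0 plus 0.35 N per mm. An unlocked cartridge standing in the slots leaves it at 0; lugs pass under the ledge from 0.009 on; fully pushed in reads about 0.011, locked about 0.005.
- fresh: Fresh cartridge, white with green band and green grip bar, 0.12 to 0.2 kg, 89 mm tall, upright on the bench. Origin: centre of its underside, z up. Spigot 36 mm in diameter z 0-19 mm; body 56 mm in diameter z 19-57; grip bar z 57-89, 50 mm along x, 18 mm wide. Two lugs on the spigot at +x and -x: 10 mm wide, z 3-8, to radius 24 mm. The same after a half turn.
- fresh_flange (a point): Centre of the underside of the fresh cartridge's 56 mm body, 19 mm above its origin. Fully pushed in, it meets the collar top; locked, it stands 6 mm above the collar top and the cartridge's x axis is along the extractor's x axis (either way round); standing unlocked in the slots, 11 mm above.
- spent: Spent cartridge, same shape as the fresh one but with a red band and red grip bar, standing upright on the bench. Not to be moved. Origin: centre of its underside.
- cap: Yellow dust cap resting loosely on the port, about 50 g. Origin: centre of its underside, z up. Plug 32 mm in diameter z 0 to 5 mm (sits in the port's bore), disc 60 mm in diameter z 5 to 9 mm, grip fin along x 40 mm long, 14 mm wide (y), z 9 to 37 mm. At the start its origin is 5 mm below the collar top; it lifts straight off.
- tray: Open steel tray, fixed, 140 (x) x 110 (y) x 20 mm, walls and floor 5 mm thick. Origin: centre of its underside, z up.
- bottle: Amber glass bottle with a black cap, 60 mm in diameter, 160 mm tall, standing upright. Not to be moved. Origin: centre of its underside.
- jar: Glass jar with a steel lid, 64 mm in diameter, 75 mm tall, standing upright. Not to be moved. Origin: centre of its underside.
- brush: Brush with a handle lying flat on the bench along its x axis, 200 mm long, 42 mm wide, 20 mm high. Not to be moved. Origin: its middle, on the bench.
Not all that is in view belongs to the job. Several things have the shape of the tray; the one meant has the colours described above.

How it is judged:
By the outcome, as a careful person would: the job done as asked, in the order asked, and still so for the second after the job is handed in, with the robot touching nothing.
It also fails if it takes over 67 s, if anything falls off the work surface, if the arm or the gripper's body presses on something with over 40 N, if the wrist force passes 120 N, or if a joint passes its speed limit or range.

## Working session

There is one attempt and no reset: what is moved stays moved. The work goes in short steps, Python scripts to look and compute and a tool call to move; the robot and the scene stay as the last step left them, time stands still between calls to the robot, and variables do not carry over. Pictures are saved under pics/ and viewed, at most 10 in all, crops included, and the job is handed in when it is done.

Besides the shell and the picture viewer there is one more tool, called by a JSON object that holds its "api" and its "payload", one argument or row to a line. send_rows: Moves the arm, as the interface text tells. Its arguments: {"type":"object","properties":{"motion":{"type":"array","items":{"type":"object","properties":{"grip":{"type":"number"},"linear":{"type":"array","items":{"type":"number"}},"twist":{"type":"number"}}}},"squeeze":{"type":"number"}},"required":["motion"]}

```bash
mkdir -p pics; ls
python3 - <<'E'
from bench import arm, vision
import cv2
for n in("side","top"):
    im=vision.get_image(n); cv2.imwrite(f"pics/{n}0.png",cv2.resize(im,(800,600),interpolation=cv2.INTER_CUBIC)); cv2.imwrite(f"raw_{n}.png",im)
    c=vision.calibration(n); print(n,c)
print(arm.get_state())
E
```

```text
pics
side {'camera_matrix': array([[388.66641371,   0.        , 279.61099985],
       [  0.        , 388.66641371, 205.12807859],
       [  0.        ,   0.        ,   1.        ]]), 'rvec': array([ 0.64359637, -2.48403038,  1.31799029]), 'tvec': array([0.4500521 , 0.2429691 , 0.88424896])}
top {'camera_matrix': array([[457.64960548,   0.        , 279.10342118],
       [  0.        , 457.64960548, 213.89879788],
       [  0.        ,   0.        ,   1.        ]]), 'rvec': array([ 2.17026121, -2.22048516,  0.04989591]), 'tvec': array([-0.00908108,  0.50243363,  1.27588564])}
{'time': 0.1, 'qpos': array([-1.39311747e+00,  1.59030879e-01,  1.59812806e+00, -5.25223740e-06,
        1.38621134e+00, -2.10132088e-01]), 'joint_velocities': array([-0.00047946,  0.00039235, -0.00416753, -0.00067816,  0.00114239,
       -0.00147862]), 'joint_torque': array([ 2.21525406e-04, -3.96987998e+01, -3.32338929e+01, -1.60297036e-04,
        4.23305843e-03,  2.27143680e-06]), 'eef_pos': array([ 0.21736037, -0.53205928,  0.403779  ]), 'tcp_rot': array([-8.88736603e-04,  9.81258684e-01,  1.92693034e-01,  1.18410352e-05]), 'force': array([ 0.17348707, -0.20520578, -0.09898531]), 'wrist_torque': array([-0.01134047,  0.05952986, -0.01916865]), 'finger_force': 0.0, 'finger_gap': 0.08538772963547775}
```

View pics/side0.png

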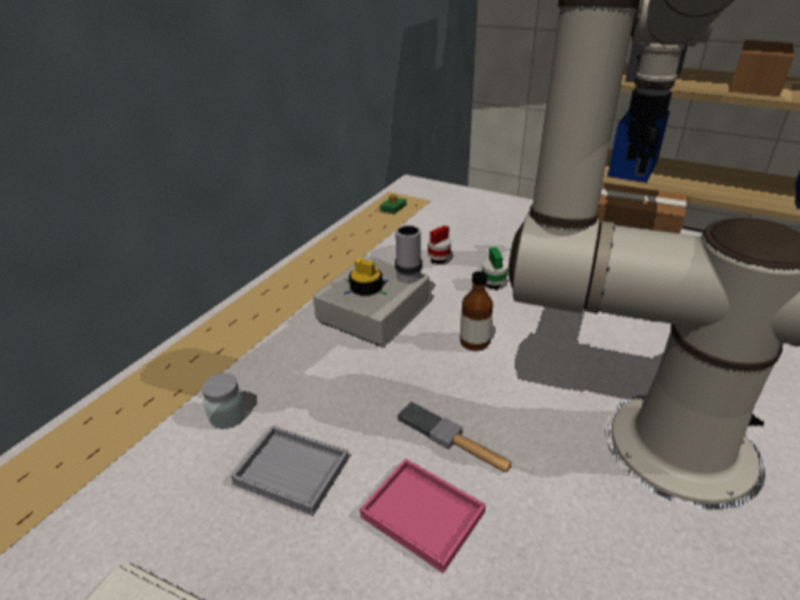

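View pics/top0.png

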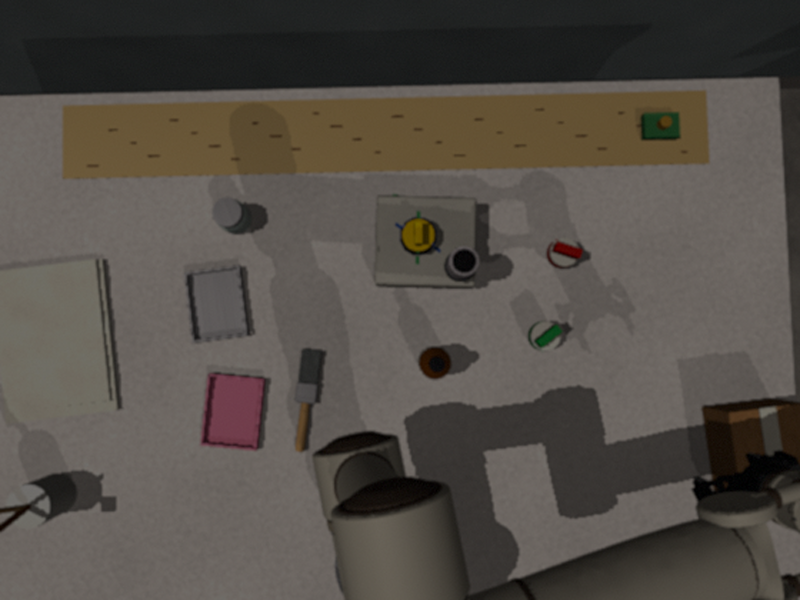

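The pictures show, in 800x600 pixels:

| Thing | Side | Top |
|---|---|---|
| Cap | (366,272) | (418,235) |
| Fresh cartridge | (495,268) | (546,336) |
| Spent cartridge | (439,245) | (565,254) |
| Steel (grey) tray | (291,468) | (218,302) |
| Stub | (407,235) | (462,262) |

The pink tray is a decoy.

```bash
cat > h.py <<'E'
import numpy as np, cv2
from bench import arm, vision
def cal(n):
    c=vision.calibration(n); return c["camera_matrix"],np.array(c["rvec"]),np.array(c["tvec"])
def P(n):
    K,r,t=cal(n); return K@np.c_[cv2.Rodrigues(r)[0],t]
def proj(n,X):
    K,r,t=cal(n); return cv2.projectPoints(np.float64(X).reshape(-1,3),r,t,K,None)[0][:,0]
def atz(n,uv,z):   # pixel -> world at height z
    M=P(n)
    return np.array([np.r_[np.linalg.inv(np.c_[M[:,0],M[:,1],M[:,2]*z+M[:,3]])@[u,v,1]] for u,v in np.reshape(uv,(-1,2))])[:,:2]/np.array([(np.linalg.inv(np.c_[M[:,0],M[:,1],M[:,2]*z+M[:,3]])@[u,v,1])[2] for u,v in np.reshape(uv,(-1,2))])[:,None]
def tri(us,ut):
    X=cv2.triangulatePoints(P("side"),P("top"),np.float64(us).reshape(2,1),np.float64(ut).reshape(2,1))[:,0]; return X[:3]/X[3]
def blobs(im,lo,hi,amin=8):
    m=cv2.inRange(cv2.cvtColor(im,cv2.COLOR_BGR2HSV),lo,hi)
    n,l,s,c=cv2.connectedComponentsWithStats(m)
    return [(s[i].tolist(),c[i].round(2).tolist()) for i in range(1,n) if s[i][4]>=amin],l
E
python3 - <<'E'
from h import *
for n in("side","top"):
    im=cv2.imread(f"raw_{n}.png")
    for k,lo,hi in(("green",(45,90,40),(85,255,255)),("yellow",(22,180,60),(32,255,255)),("blue",(100,90,30),(130,255,255))):
        print(n,k,blobs(im,lo,hi,4)[0])
s=cv2.imread("raw_side.png");t=cv2.imread("raw_top.png")
a=cv2.resize(s[150:245,215:365],(800,507),interpolation=cv2.INTER_CUBIC)
cv2.imwrite("pics/s1.png",a)
b=cv2.resize(t[130:260,250:423],(798,600),interpolation=cv2.INTER_CUBIC)
cv2.imwrite("pics/t1.png",cv2.convertScaleAbs(b,alpha=1.5))
E
```

```text
side green [([267, 139, 17, 10, 107], [274.69, 143.68]), ([343, 173, 8, 15, 94], [346.63, 179.93]), ([341, 192, 13, 5, 48], [346.81, 194.06])]
side yellow [([246, 181, 20, 17, 224], [255.13, 190.25])]
side blue [([426, 78, 42, 49, 738], [441.46, 106.65]), ([452, 104, 2, 3, 6], [452.5, 105.0]), ([557, 125, 3, 6, 9], [558.11, 127.44]), ([558, 139, 2, 7, 12], [558.58, 142.0])]
top green [([451, 79, 25, 17, 322], [462.06, 87.47]), ([292, 149, 2, 4, 7], [292.57, 150.29]), ([291, 180, 2, 4, 8], [291.5, 181.5]), ([375, 227, 19, 16, 130], [383.82, 234.65])]
top yellow [([281, 153, 23, 23, 356], [291.5, 164.18])]
top blue [([277, 157, 5, 3, 8], [279.25, 158.0]), ([305, 174, 3, 2, 4], [306.0, 174.5])]
```

View pics/s1.png

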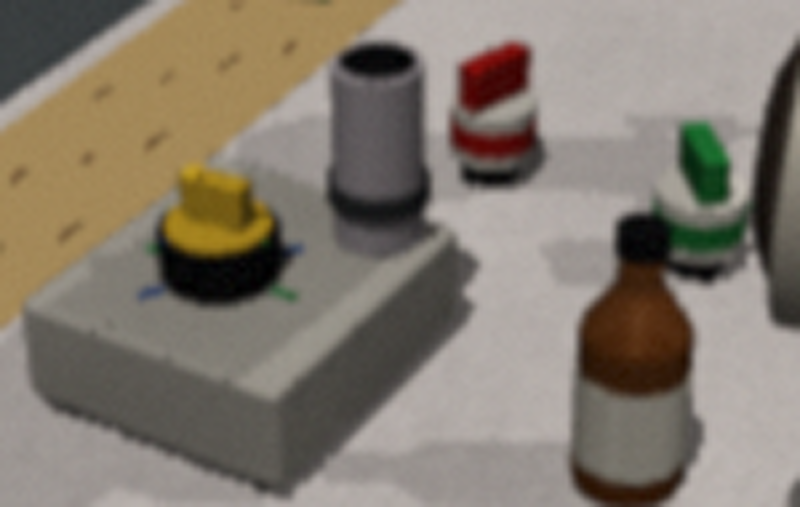

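View pics/t1.png

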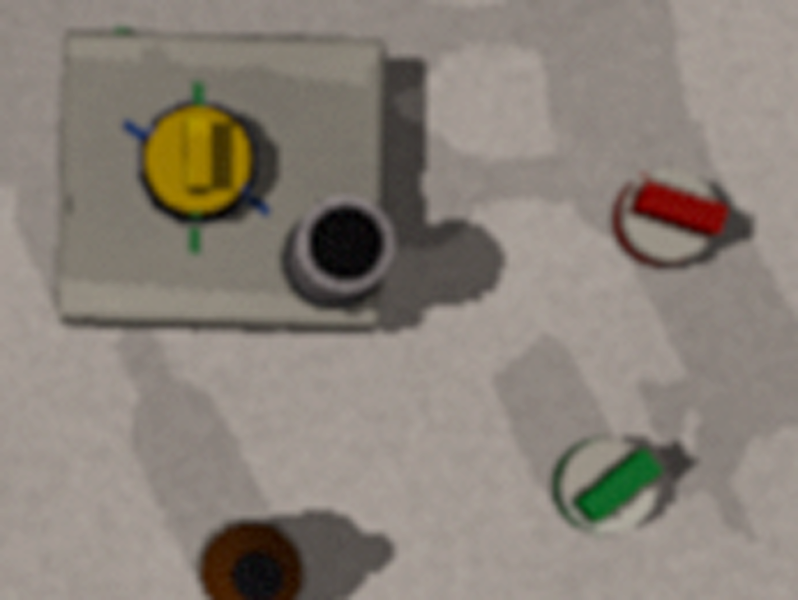

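The crops show, in crop pixels:
- **Cap:** disc centre (197,162) in the top view, with the fin along image-vertical.
- **Marks:** green at (198,93) and (195,240), blue at (135,130) and (260,205).
- **Fresh cartridge:** bar from (585,508) to (655,460) in the top view. In the side view its bar is at (705,160).

Next I fit models to both views.

```bash
cat >> h.py <<'E'
from scipy.optimize import minimize
def cyl(r,z0,z1,n=32):
    a=np.linspace(0,2*np.pi,n,0); return np.vstack([np.c_[r*np.cos(a),r*np.sin(a),0*a+z] for z in(z0,z1)])
def box(lx,ly,z0,z1):
    return np.array([[x,y,z] for x in(-lx/2,lx/2) for y in(-ly/2,ly/2) for z in(z0,z1)])
def place(p,X):
    c,s=np.cos(p[3]),np.sin(p[3]); return X@np.array([[c,s,0],[-s,c,0],[0,0,1]])+np.array(p[:3])
def render(n,p,hulls,S=8):
    m=np.zeros((420,560),np.float32); q=[proj(n,place(p,X)) for X in hulls]
    A=np.vstack(q); o=np.floor(A.min(0)).astype(int)-3; e=np.ceil(A.max(0)).astype(int)+4
    big=np.zeros(((e-o)[1]*S,(e-o)[0]*S),np.uint8)
    for a in q: cv2.fillConvexPoly(big,cv2.convexHull(np.round(((a-o+.5)*S-.5)*16).astype(np.int32)),255,shift=4)
    m[o[1]:e[1],o[0]:e[0]]=cv2.resize(big,tuple((e-o).tolist()),interpolation=cv2.INTER_AREA)/255.; return m
def fit(masks,hulls,p0):
    f=lambda p:sum(np.abs(render(n,p,hulls)-m).sum()/m.sum() for n,m in masks.items())
    best=None
    for y in(-.15,.15):
        q=np.array(p0)+[0,0,0,y]
        r=minimize(f,q,method="Nelder-Mead",options=dict(initial_simplex=np.vstack([q]+[q+d for d in np.diag([.008,.008,.006,.3])]),xatol=1e-4,fatol=1e-4,maxiter=400))
        if best is None or r.fun<best.fun: best=r
    return best.x.round(4),round(best.fun,3)
def mask(im,lo,hi,ctr):
    m=cv2.inRange(cv2.cvtColor(im,cv2.COLOR_BGR2HSV),lo,hi); _,l=cv2.connectedComponents(m)
    ys,xs=np.nonzero(m); i=np.argmin((xs-ctr[0])**2+(ys-ctr[1])**2); return (l==l[ys[i],xs[i]]).astype(np.float32)
BAR=[box(.05,.018,.057,.089)]; CAP=[cyl(.03,.005,.009),box(.04,.014,.009,.037)]
E
python3 - <<'E'
from h import *
I={n:cv2.imread(f"raw_{n}.png") for n in("side","top")}
print("cams",[-cv2.Rodrigues(cal(n)[1])[0].T@cal(n)[2] for n in I])
c=np.array([[198,93],[195,240],[135,130],[260,205]])/4.613+[249.5+.1,129.5+.1]
w=atz("top",c,.075);print("marks",w.round(4),"mid",w[:2].mean(0),w[2:].mean(0),"yaw",np.arctan2(*(w[0]-w[1])[::-1]),np.arctan2(*(w[2]-w[3])[::-1])-1.047)
c=np.array([[67,35],[383,42],[378,325],[62,320]])/4.613+[249.6,129.6]
w=atz("top",c,.075);print("deck",w.round(4),np.linalg.norm(np.diff(w,axis=0),axis=1),w.mean(0),"yaw",np.arctan2(*(w[0]-w[3])[::-1]),np.arctan2(*(w[0]-w[1])[::-1])-np.pi/2)
t=np.array([[189,268],[243,263],[252,335],[193,342]])*.7;s=np.array([[234,475],[275,430],[348,460],[312,508]])*.7
w=atz("top",t,.02);print("tray top",w.round(3),w.mean(0));v=atz("side",s,.02);print("tray side",v.round(3),v.mean(0));print("tray tri",tri(s.mean(0),t.mean(0)))
lo,hi=(18,140,25),(34,255,255)
m={"side":mask(I["side"],lo,hi,(255,190)),"top":mask(I["top"],lo,hi,(291,164))};print([x.sum() for x in m.values()])
c0=atz("top",[292,165],.11)[0];print("cap",fit(m,CAP,[*c0,.1,0]))
lo,hi=(45,90,35),(85,255,255)
m={"side":mask(I["side"],lo,hi,(346,180)),"top":mask(I["top"],lo,hi,(384,235))};print([x.sum() for x in m.values()])
c0=atz("top",[384,234],.08)[0];print("fresh",fit(m,BAR,[*c0,0,-.9]))
for k,ctr,z in(("stub",[347/4.613+249.6,243/4.613+129.6],.185),("bottlecap",[258/4.613+249.6,575/4.613+129.6],.16),("spentbar",[682/4.613+249.6,207/4.613+129.6],.089)):print(k,atz("top",ctr,z))
E
```

```text
cams [array([0.08410258, 0.73714793, 0.70215154]), array([ 0.43978626, -0.02361913,  1.29862865])]
marks [[ 0.6712 -0.0608]
 [ 0.585  -0.057 ]
 [ 0.6503 -0.0235]
 [ 0.6046 -0.0953]] mid [ 0.62811783 -0.05889935] [ 0.6274668  -0.05943018] yaw -0.04444973014578865 -0.04298748971924504
deck [[ 0.7072  0.015 ]
 [ 0.6987 -0.1697]
 [ 0.533  -0.1621]
 [ 0.5401  0.0214]] [0.18484212 0.16594854 0.18361868] [ 0.61975358 -0.07383077] yaw -0.03859317089889256 -0.0458997777077399
tray top [[0.585 0.39 ]
 [0.593 0.284]
 [0.451 0.268]
 [0.44  0.383]] [0.5169909  0.33100573]
tray side [[0.575 0.398]
 [0.579 0.3  ]
 [0.441 0.293]
 [0.439 0.387]] [0.50841715 0.34462823]
tray tri [0.51780325 0.33602918 0.00160721]
[np.float32(269.0), np.float32(452.0)]
cap (array([ 0.6282, -0.0574,  0.0987, -0.1203]), np.float64(0.195))
[np.float32(95.0), np.float32(130.0)]
fresh (array([ 0.4388, -0.2985,  0.    , -1.0186]), np.float64(0.708))
stub [[ 0.5684959  -0.13443099]]
bottlecap [[ 0.39327817 -0.08415289]]
spentbar [[ 0.59592498 -0.33724246]]
```

```bash
cat >> h.py <<'E'
from scipy.spatial.transform import Rotation as Ro
def st():
    s=arm.get_state(); R=Ro.from_quat(np.roll(s["tcp_rot"],-1)); return s,R
def go(x,y,z,phi):   # grasp-point target -> move numbers
    s,R=st(); M=R.as_matrix(); g=s["eef_pos"]+M[:,2]*arm.pinch_z
    d=np.array([x,y,z])+[0,0,arm.pinch_z]-s["eef_pos"]
    p=np.arctan2(M[1,0],M[0,0]); t=-(((phi-p)+np.pi)%(2*np.pi)-np.pi)
    print("t",round(s["time"],2),"grasp",g.round(4),"phi",round(p,3),"| linear",(M.T@d*100).round(2),"twist",round(t,3),"F",s["force"].round(1),"gap",round(s["finger_gap"],4),"tilt",(M[:2,2]).round(4))
E
python3 - <<'E'
from h import *
go(.628,-.0585,.20,-.06)
I={n:cv2.imread(f"raw_{n}.png") for n in("side","top")}
def gm(im,c):
    b,g,r=[im[...,i].astype(float) for i in range(3)]; m=((g>1.35*r)&(g>1.1*b)&(g>30)).astype(np.uint8); _,l=cv2.connectedComponents(m,connectivity=4); return (l==l[c[1],c[0]]).astype(np.float32)
m={"side":gm(I["side"],(346,179)),"top":gm(I["top"],(384,234))};
for n in m: print(n,m[n].sum(), render(n,[.4388,-.2985,0,-1.0186],BAR).sum(),blobs.__name__)
for ctr in([.44,-.30],[.43,-.29],[.445,-.31]):
    for y in(-.75,-1.15): print(fit(m,BAR,[*ctr,0.003,y]), fit({"top":m["top"]},BAR,[*ctr,0.003,y]))
E
```

```text
t 0.1 grasp [ 0.2173 -0.5318  0.2491] phi 0.388 | linear [ 55.92 -28.3    4.98] twist 0.448 F [ 0.2 -0.2 -0.1] gap 0.0854 tilt [-0.0003  0.0017]
side 102.0 126.466675 blobs
top 139.0 170.42744 blobs
(array([ 0.4387, -0.2986,  0.0027, -0.9955]), np.float64(0.569)) (array([ 0.4369, -0.2975,  0.0048, -0.9628]), np.float64(0.253))Traceback (most recent call last):
  File "<stdin>", line 9, in <module>
  File "h.py", line 36, in fit
    r=minimize(f,q,method="Nelder-Mead",options=dict(initial_simplex=np.vstack([q]+[q+d for d in np.diag([.008,.008,.006,.3])]),xatol=1e-4,fatol=1e-4,maxiter=400))
    res = _minimize_neldermead(fun, x0, args, callback, bounds=bounds,
                               **options)
    fxcc = func(xcc)
    fx = function(np.copy(x), *(wrapper_args + args))
  File "h.py", line 32, in <lambda>
    f=lambda p:sum(np.abs(render(n,p,hulls)-m).sum()/m.sum() for n,m in masks.items())
               ~~~^^^^^^^^^^^^^^^^^^^^^^^^^^^^^^^^^^^^^^^^^^^^^^^^^^^^^^^^^^^^^^^^^^^^
  File "h.py", line 32, in <genexpr>
    f=lambda p:sum(np.abs(render(n,p,hulls)-m).sum()/m.sum() for n,m in masks.items())
                          ~~~~~~^^^^^^^^^^^
  File "h.py", line 26, in render
    m=np.zeros((420,560),np.float32); q=[proj(n,place(p,X)) for X in hulls]
                                         ~~~~^^^^^^^^^^^^^^
  File "h.py", line 8, in proj
    K,r,t=cal(n); return cv2.projectPoints(np.float64(X).reshape(-1,3),r,t,K,None)[0][:,0]
          ~~~^^^
  File "h.py", line 4, in cal
    c=vision.calibration(n); return c["camera_matrix"],np.array(c["rvec"]),np.array(c["tvec"])
ValueError: time passes only in moves, steps and waits
```

{"api": "send_rows", "payload": {
  "motion": [
    {"grip": 6, "linear": [7, -3.5, 0.5], "twist": 0.06},
    {"grip": 6, "linear": [14, -7, 1], "twist": 0.12},
    {"grip": 6, "linear": [21, -10.5, 1.5], "twist": 0.18},
    {"grip": 6, "linear": [28, -14, 2], "twist": 0.24},
    {"grip": 6, "linear": [35, -17.5, 2], "twist": 0.3},
    {"grip": 6, "linear": [42, -21, 2], "twist": 0.35},
    {"grip": 6, "linear": [49, -24.5, 2], "twist": 0.4},
    {"grip": 6, "linear": [55.9, -28.3, 2], "twist": 0.448}
  ]
}}

```text
time: 0.77
eef_pos: [0.4373, -0.2797, 0.3891]
tcp_rot: [-0.0, 1.0, -0.031, -0.0]
force: [1.1, -0.3, -0.4]
finger_gap: 0.0606
finger_force: 0.0
```

```bash
sed -i 's/^def cal(n):/import functools\n@functools.cache\ndef cal(n):/' h.py; python3 -c "
from h import *
go(.628,-.0585,.20,-.06)"
```

```text
t 0.77 grasp [ 0.4373 -0.2796  0.2344] phi -0.063 | linear [ 17.64 -23.27   3.44] twist -0.003 F [ 1.1 -0.3 -0.4] gap 0.0606 tilt [-0.0004  0.0005]
```

{"api": "send_rows", "payload": {
  "motion": [
    {"grip": 6, "linear": [15, -20, 0], "twist": 0},
    {"grip": 6, "linear": [15, -20, 0], "twist": 0},
    {"grip": 6, "linear": [15, -20, 0], "twist": 0},
    {"grip": 6, "linear": [15, -20, 0], "twist": 0},
    {"grip": 6, "linear": [15, -20, 0], "twist": 0},
    {"grip": 6, "linear": [15, -20, 0], "twist": 0},
    {"grip": 6, "linear": [15, -20, 0], "twist": 0},
    {"grip": 6, "linear": [15, -20, 0], "twist": 0}
  ]
}}

```text
time: 1.43
eef_pos: [0.5989, -0.0891, 0.3886]
tcp_rot: [-0.0, 1.0, -0.028, -0.001]
force: [0.3, -0.3, 0.9]
finger_gap: 0.0603
finger_force: 0.0
```

```bash
python3 -c "
from h import *
go(.628,-.0585,.131,-.06)"
```

```text
t 1.43 grasp [ 0.5987 -0.089   0.2339] phi -0.056 | linear [ 2.74 -3.21 10.29] twist 0.004 F [ 0.3 -0.3  0.9] gap 0.0603 tilt [-0.0014  0.0003]
```

{"api": "send_rows", "payload": {
  "motion": [
    {"grip": 6, "linear": [2.7, -3.2, 0], "twist": 0},
    {"grip": 6, "linear": [2.7, -3.2, 2], "twist": 0},
    {"grip": 6, "linear": [2.7, -3.2, 4], "twist": 0},
    {"grip": 6, "linear": [2.7, -3.2, 6], "twist": 0},
    {"grip": 6, "linear": [2.7, -3.2, 8], "twist": 0},
    {"grip": 6, "linear": [2.7, -3.2, 9], "twist": 0},
    {"grip": 6, "linear": [2.7, -3.2, 9], "twist": 0},
    {"grip": 6, "linear": [2.7, -3.2, 9], "twist": 0}
  ]
}}

```text
time: 2.1
eef_pos: [0.6268, -0.0615, 0.2996]
tcp_rot: [-0.0, 1.0, -0.031, -0.0]
force: [0.1, 0.3, 0.1]
finger_gap: 0.06
finger_force: 0.0
```

```bash
python3 -c "
from h import *
go(.628,-.0585,.130,-.06)
im=vision.get_image('side'); cv2.imwrite('pics/s2.png',cv2.resize(im[130:250,200:360],(800,600),interpolation=cv2.INTER_CUBIC))"
```

```text
t 2.1 grasp [ 0.6266 -0.0615  0.1449] phi -0.061 | linear [ 0.11 -0.31  1.49] twist -0.001 F [0.1 0.3 0.1] gap 0.06 tilt [-0.0008  0.0001]
```

View pics/s2.png

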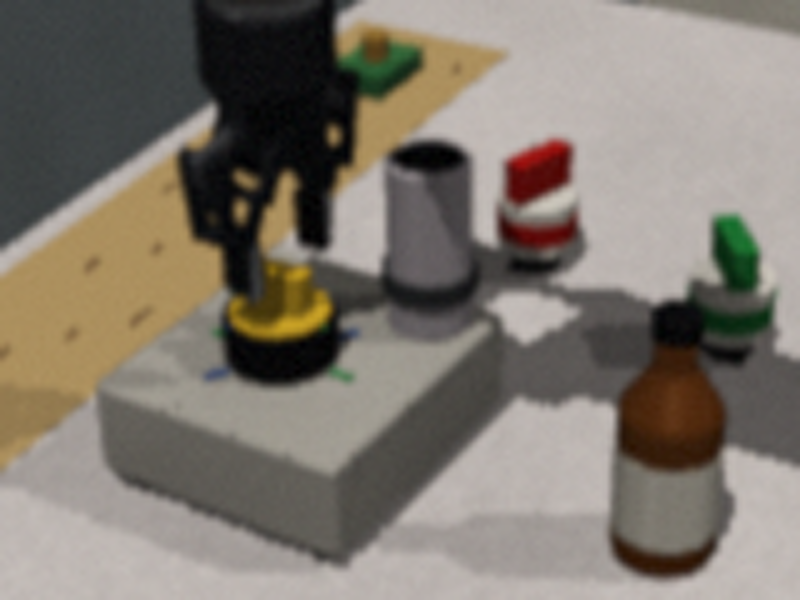

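The fingers straddle the fin, with the near tip at (240,290) and the fin at (285,290). Now I go down and close.

{"api": "send_rows", "payload": {
  "motion": [
    {"grip": 6, "linear": [0.1, -0.3, 0.8], "twist": 0},
    {"grip": 6, "linear": [0.1, -0.3, 1.4], "twist": 0},
    {"grip": 6, "linear": [0.1, -0.3, 1.4], "twist": 0},
    {"grip": 0.5, "linear": [0.1, -0.3, 1.4], "twist": 0},
    {"grip": 0.5, "linear": [0.1, -0.3, 1.4], "twist": 0},
    {"grip": 0.5, "linear": [0.1, -0.3, 1.4], "twist": 0},
    {"grip": 0.5, "linear": [0.1, -0.3, 1.4], "twist": 0},
    {"grip": 0.5, "linear": [0.1, -0.3, 1.4], "twist": 0}
  ],
  "squeeze": 40
}}

```text
time: 2.82
eef_pos: [0.6285, -0.0578, 0.286]
tcp_rot: [0.0, 1.0, -0.03, 0.0]
force: [0.2, 0.0, 0.7]
finger_gap: 0.0133
finger_force: 39.0
```

{"api": "send_rows", "payload": {
  "motion": [
    {"grip": 0.5, "linear": [0, 0, 0], "twist": 0},
    {"grip": 0.5, "linear": [0, 0, 0], "twist": 0},
    {"grip": 0.5, "linear": [0, 0, 0], "twist": 0}
  ]
}}

```text
time: 3.07
eef_pos: [0.6285, -0.0578, 0.286]
tcp_rot: [0.0, 1.0, -0.03, 0.0]
force: [0.4, 0.0, 2.6]
finger_gap: 0.0133
finger_force: 39.3
```

```bash
python3 -c "
from h import *
go(.628,-.0585,.130,-.06)
print(arm.get_state()['finger_force'])"
```

```text
t 3.07 grasp [ 0.6286 -0.0578  0.1313] phi -0.06 | linear [-0.04  0.07  0.13] twist -0.0 F [0.4 0.  2.6] gap 0.0133 tilt [ 0.0009 -0.0003]
39.28930163383484
```

{"api": "send_rows", "payload": {
  "motion": [
    {"grip": 0.5, "linear": [0, 0, -1], "twist": 0},
    {"grip": 0.5, "linear": [0, 0, -3], "twist": 0},
    {"grip": 0.5, "linear": [0, 0, -6], "twist": 0},
    {"grip": 0.5, "linear": [0, 0, -8], "twist": 0},
    {"grip": 0.5, "linear": [0, -2, -8], "twist": 0},
    {"grip": 0.5, "linear": [-1, -5, -8], "twist": 0},
    {"grip": 0.5, "linear": [-2, -9, -8], "twist": 0},
    {"grip": 0.5, "linear": [-3, -13, -8], "twist": 0}
  ]
}}

```text
time: 3.73
eef_pos: [0.6056, 0.0746, 0.366]
tcp_rot: [-0.0, 1.0, -0.031, -0.0]
force: [0.2, 0.2, -0.6]
finger_gap: 0.0134
finger_force: 39.0
```

{"api": "send_rows", "payload": {
  "motion": [
    {"grip": 0.5, "linear": [-1.3, -4, 0], "twist": 0},
    {"grip": 0.5, "linear": [-2.6, -8, 0], "twist": 0},
    {"grip": 0.5, "linear": [-4, -12, 0], "twist": 0},
    {"grip": 0.5, "linear": [-5.3, -16, 0], "twist": 0},
    {"grip": 0.5, "linear": [-6.6, -20, 0], "twist": 0},
    {"grip": 0.5, "linear": [-8, -24, 0], "twist": 0},
    {"grip": 0.5, "linear": [-8, -24, 0], "twist": 0},
    {"grip": 0.5, "linear": [-8, -24, 0], "twist": 0}
  ]
}}

```text
time: 4.4
eef_pos: [0.5396, 0.3204, 0.3657]
tcp_rot: [0.0, 1.0, -0.028, -0.0]
force: [0.1, -0.8, 0.4]
finger_gap: 0.0133
finger_force: 39.2
```

```bash
python3 -c "
from h import *
go(.515,.334,.039,-.06)
im=vision.get_image('top'); cv2.imwrite('pics/t2.png',cv2.resize(im[110:320,100:380],(800,600),interpolation=cv2.INTER_CUBIC))"
```

```text
t 4.4 grasp [0.5395 0.3203 0.211 ] phi -0.056 | linear [-2.52 -1.23 17.2 ] twist 0.004 F [ 0.1 -0.8  0.4] gap 0.0133 tilt [-0.0004 -0.0001]
```

View pics/t2.png

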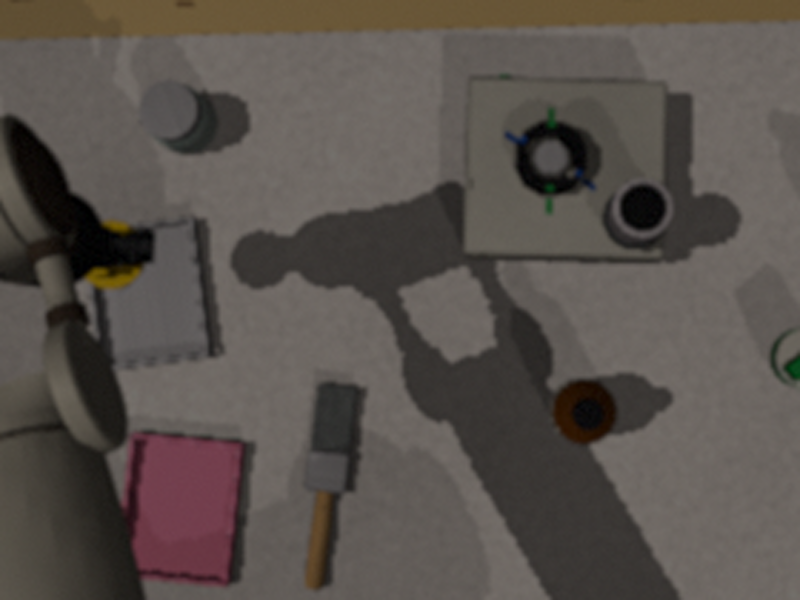

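The cap is in the grip, above and left of the tray because it is still high. The port is open, with its ring centred at about (552,157). Next I lower the cap into the tray.

{"api": "send_rows", "payload": {
  "motion": [
    {"grip": 0.5, "linear": [-2.5, -1.2, 3], "twist": 0},
    {"grip": 0.5, "linear": [-2.5, -1.2, 6], "twist": 0},
    {"grip": 0.5, "linear": [-2.5, -1.2, 9], "twist": 0},
    {"grip": 0.5, "linear": [-2.5, -1.2, 11], "twist": 0},
    {"grip": 0.5, "linear": [-2.5, -1.2, 13], "twist": 0},
    {"grip": 0.5, "linear": [-2.5, -1.2, 14.5], "twist": 0},
    {"grip": 0.5, "linear": [-2.5, -1.2, 15], "twist": 0},
    {"grip": 0.5, "linear": [-2.5, -1.2, 15], "twist": 0}
  ]
}}

```text
time: 5.12
eef_pos: [0.5166, 0.3299, 0.2141]
tcp_rot: [0.001, 1.0, -0.031, -0.002]
force: [-0.2, -0.2, -0.5]
finger_gap: 0.0134
finger_force: 39.1
```

```bash
python3 -c "
from h import *
go(.515,.334,.0375,-.06)
c=np.array([[552,157]])/2.857+[99.7,109.7]
print(atz('top',c,.105))
c=np.array([[551,117],[549,205],[516,138],[588,183]])/2.857+[99.7,109.7]
w=atz('top',c,.075);print(w[:2].mean(0),w[2:].mean(0))
im=vision.get_image('side'); cv2.imwrite('pics/s3.png',cv2.resize(im[240:390,140:340],(800,600),interpolation=cv2.INTER_CUBIC))"
```

```text
t 5.12 grasp [0.5161 0.3297 0.0594] phi -0.062 | linear [-0.18 -0.4   2.19] twist -0.002 F [-0.2 -0.2 -0.5] gap 0.0134 tilt [-0.0031 -0.0016]
[[ 0.62613415 -0.05996742]]
[ 0.62714019 -0.05890972] [ 0.62752248 -0.06076943]
```

View pics/s3.png

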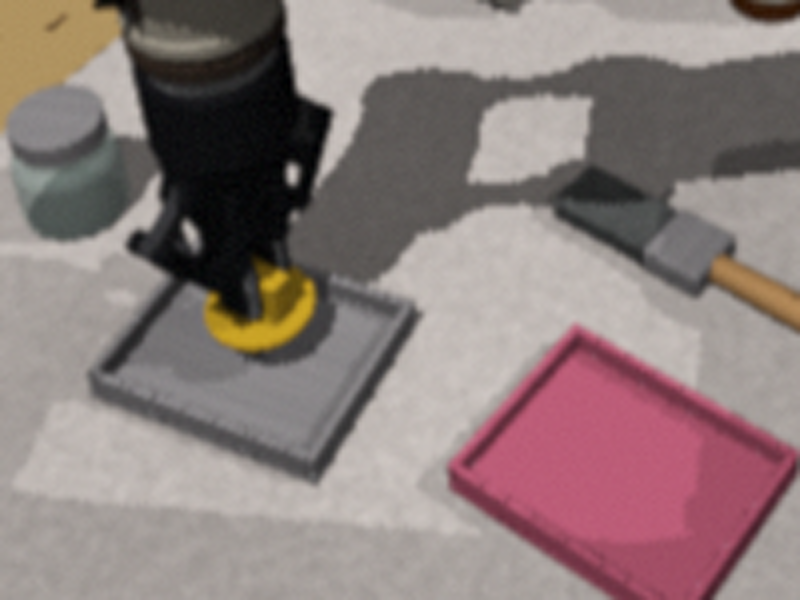

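The cap, at (262,310), hovers just above the tray interior, so I lower it the rest of the way.

{"api": "send_rows", "payload": {
  "motion": [
    {"grip": 0.5, "linear": [-0.2, -0.2, 0.8], "twist": 0},
    {"grip": 0.5, "linear": [-0.2, -0.2, 1.5], "twist": 0},
    {"grip": 0.5, "linear": [-0.2, -0.2, 1.9], "twist": 0},
    {"grip": 0.5, "linear": [-0.2, -0.2, 2.1], "twist": 0},
    {"grip": 0.5, "linear": [-0.2, -0.2, 2.1], "twist": 0},
    {"grip": 0.5, "linear": [-0.2, -0.2, 2.1], "twist": 0}
  ]
}}

```text
time: 5.67
eef_pos: [0.5147, 0.3339, 0.1945]
tcp_rot: [0.0, 1.0, -0.03, -0.0]
force: [-0.3, -0.3, -0.9]
finger_gap: 0.0135
finger_force: 39.1
```

```bash
python3 -c "
from h import *
go(.515,.334,.0363,-.06)"
```

```text
t 5.67 grasp [0.5146 0.3339 0.0398] phi -0.06 | linear [ 0.03 -0.01  0.35] twist -0.0 F [-0.3 -0.3 -0.9] gap 0.0135 tilt [-0. -0.]
```

{"api": "send_rows", "payload": {
  "motion": [
    {"grip": 0.5, "linear": [0, 0, 0.15], "twist": 0},
    {"grip": 0.5, "linear": [0, 0, 0.3], "twist": 0},
    {"grip": 0.5, "linear": [0, 0, 0.35], "twist": 0},
    {"grip": 0.5, "linear": [0, 0, 0.35], "twist": 0}
  ]
}}

```text
time: 6.0
eef_pos: [0.5147, 0.3339, 0.1911]
tcp_rot: [-0.0, 1.0, -0.03, 0.0]
force: [-0.4, 0.0, -0.6]
finger_gap: 0.0134
finger_force: 39.2
```

{"api": "send_rows", "payload": {
  "motion": [
    {"grip": 4, "linear": [0, 0, 0], "twist": 0},
    {"grip": 4, "linear": [0, 0, 0], "twist": 0},
    {"grip": 4, "linear": [0, 0, 0], "twist": 0},
    {"grip": 4, "linear": [0, 0, 0], "twist": 0},
    {"grip": 4, "linear": [0, 0, -2], "twist": 0},
    {"grip": 4, "linear": [0, 0, -6], "twist": 0},
    {"grip": 4, "linear": [0, 0, -10], "twist": 0},
    {"grip": 4, "linear": [0, 0, -14], "twist": 0}
  ]
}}

```text
time: 6.67
eef_pos: [0.5143, 0.3336, 0.3323]
tcp_rot: [0.0, 1.0, -0.03, -0.001]
force: [0.7, 0.0, 0.9]
finger_gap: 0.0399
finger_force: 0.0
```

```bash
python3 -c "
from h import *
go(.438,-.298,.15,-.98)"
```

```text
t 6.67 grasp [0.5141 0.3336 0.1776] phi -0.06 | linear [-3.81 63.51  2.79] twist 0.92 F [0.7 0.  0.9] gap 0.0399 tilt [-0.001  -0.0004]
```

{"api": "send_rows", "payload": {
  "motion": [
    {"grip": 4, "linear": [0, 2, -4], "twist": 0.1},
    {"grip": 4, "linear": [0, 6, -6], "twist": 0.2},
    {"grip": 4, "linear": [0, 10, -6], "twist": 0.3},
    {"grip": 4, "linear": [0, 14, -6], "twist": 0.4},
    {"grip": 6, "linear": [0, 18, -6], "twist": 0.5},
    {"grip": 6, "linear": [0, 22, -6], "twist": 0.6},
    {"grip": 6, "linear": [0, 26, -6], "twist": 0.7},
    {"grip": 6, "linear": [0, 30, -6], "twist": 0.8}
  ]
}}

```text
time: 7.33
eef_pos: [0.496, 0.0326, 0.3913]
tcp_rot: [-0.0, 0.908, -0.419, 0.0]
force: [0.2, -0.5, 0.0]
finger_gap: 0.0599
finger_force: 0.0
```

```bash
python3 -c "
from h import *
go(.438,-.298,.24,-.98)"
```

```text
t 7.33 grasp [0.4961 0.0326 0.2366] phi -0.865 | linear [21.4  25.86 -0.34] twist 0.115 F [ 0.2 -0.5  0. ] gap 0.0599 tilt [ 0.0007 -0.0001]
```

{"api": "send_rows", "payload": {
  "motion": [
    {"grip": 6, "linear": [2.6, 3.1, 0], "twist": 0.03},
    {"grip": 6, "linear": [5.2, 6.2, 0], "twist": 0.06},
    {"grip": 6, "linear": [7.8, 9.4, 0], "twist": 0.1},
    {"grip": 6, "linear": [10.4, 12.5, 0], "twist": 0.115},
    {"grip": 6, "linear": [13, 15.7, 0], "twist": 0.115},
    {"grip": 6, "linear": [15.7, 19, 0], "twist": 0.115},
    {"grip": 6, "linear": [18.4, 22.2, 0], "twist": 0.115},
    {"grip": 6, "linear": [21, 25.4, 0], "twist": 0.115}
  ]
}}

```text
time: 8.0
eef_pos: [0.4403, -0.2917, 0.3913]
tcp_rot: [0.0, 0.883, -0.469, 0.0]
force: [1.0, -0.3, 0.1]
finger_gap: 0.06
finger_force: 0.0
```

{"api": "send_rows", "payload": {
  "motion": [
    {"grip": 6, "linear": [0, 0, 0], "twist": 0},
    {"grip": 6, "linear": [0, 0, 0], "twist": 0}
  ]
}}

```text
time: 8.17
eef_pos: [0.4405, -0.2915, 0.391]
tcp_rot: [-0.0, 0.883, -0.47, -0.0]
force: [-0.2, 0.3, 0.4]
finger_gap: 0.0604
finger_force: 0.0
```

```bash
python3 -c "
from h import *
go(.438,-.298,.11,-.98)"
```

```text
t 8.17 grasp [ 0.4405 -0.2914  0.2363] phi -0.979 | linear [ 0.4   0.57 12.63] twist 0.001 F [-0.2  0.3  0.4] gap 0.0604 tilt [-0.      0.0003]
```

{"api": "send_rows", "payload": {
  "motion": [
    {"grip": 6, "linear": [0.4, 0.6, 3], "twist": 0},
    {"grip": 6, "linear": [0.4, 0.6, 6], "twist": 0},
    {"grip": 6, "linear": [0.4, 0.6, 9], "twist": 0},
    {"grip": 6, "linear": [0.4, 0.6, 11.5], "twist": 0},
    {"grip": 6, "linear": [0.4, 0.6, 13], "twist": 0},
    {"grip": 6, "linear": [0.4, 0.6, 13.8], "twist": 0},
    {"grip": 6, "linear": [0.4, 0.6, 13.8], "twist": 0},
    {"grip": 6, "linear": [0.4, 0.6, 13.8], "twist": 0}
  ]
}}

```text
time: 8.83
eef_pos: [0.439, -0.2958, 0.2536]
tcp_rot: [-0.0, 0.884, -0.468, 0.0]
force: [0.4, -0.1, 0.5]
finger_gap: 0.0598
finger_force: 0.0
```

```bash
python3 -c "
from h import *
go(.438,-.298,.079,-.98)
im=vision.get_image('side'); cv2.imwrite('pics/s4.png',cv2.resize(im[140:215,305:405],(800,600),interpolation=cv2.INTER_CUBIC))"
```

```text
t 8.83 grasp [ 0.439  -0.2959  0.0989] phi -0.974 | linear [0.12 0.2  1.99] twist 0.006 F [ 0.4 -0.1  0.5] gap 0.0598 tilt [ 0.0004 -0.0002]
```

View pics/s4.png

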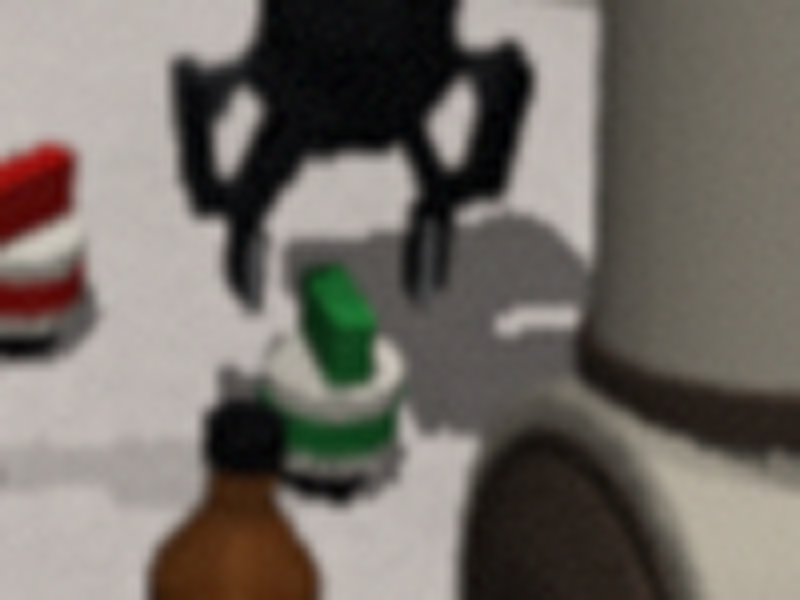

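The fingers, at x=248 and 428, are centred on the bar at x=338. I go down and grip.

{"api": "send_rows", "payload": {
  "motion": [
    {"grip": 6, "linear": [0.1, 0.1, 0.8], "twist": 0},
    {"grip": 6, "linear": [0.1, 0.1, 1.5], "twist": 0},
    {"grip": 6, "linear": [0.1, 0.1, 2], "twist": 0},
    {"grip": 6, "linear": [0.1, 0.1, 2], "twist": 0},
    {"grip": 1, "linear": [0.1, 0.1, 2], "twist": 0},
    {"grip": 1, "linear": [0.1, 0.1, 2], "twist": 0},
    {"grip": 1, "linear": [0.1, 0.1, 2], "twist": 0},
    {"grip": 1, "linear": [0.1, 0.1, 2], "twist": 0}
  ],
  "squeeze": 50
}}

```text
time: 9.55
eef_pos: [0.4383, -0.298, 0.2335]
tcp_rot: [0.0, 0.883, -0.469, 0.0]
force: [-0.4, 0.3, -1.0]
finger_gap: 0.0178
finger_force: 48.7
```

{"api": "send_rows", "payload": {
  "motion": [
    {"grip": 1, "linear": [0, 0, 0], "twist": 0},
    {"grip": 1, "linear": [0, 0, 0], "twist": 0},
    {"grip": 1, "linear": [0, 0, 0], "twist": 0}
  ],
  "squeeze": 80
}}

```text
time: 9.8
eef_pos: [0.4384, -0.298, 0.2335]
tcp_rot: [0.0, 0.883, -0.468, 0.0]
force: [-0.5, 0.6, 3.4]
finger_gap: 0.0166
finger_force: 78.5
```

```bash
python3 -c "
from h import *
go(.438,-.298,.079,-.98)
print(arm.get_state()['finger_force'])"
```

```text
t 9.8 grasp [ 0.4384 -0.2981  0.0788] phi -0.975 | linear [-0.02  0.03 -0.02] twist 0.005 F [-0.5  0.6  3.4] gap 0.0166 tilt [ 0.0005 -0.0006]
78.4830915927887
```

{"api": "send_rows", "payload": {
  "motion": [
    {"grip": 1, "linear": [0, 0, -2], "twist": 0},
    {"grip": 1, "linear": [0, 0, -5], "twist": 0},
    {"grip": 1, "linear": [0, 0, -8], "twist": -0.1},
    {"grip": 1, "linear": [0, 0, -11], "twist": -0.2},
    {"grip": 1, "linear": [0, 0, -14], "twist": -0.3},
    {"grip": 1, "linear": [0, 0, -17], "twist": -0.4},
    {"grip": 1, "linear": [0, 0, -20], "twist": -0.5},
    {"grip": 1, "linear": [0, 0, -22], "twist": -0.6}
  ]
}}

```text
time: 10.47
eef_pos: [0.4382, -0.2978, 0.4558]
tcp_rot: [0.001, 0.983, -0.184, 0.001]
force: [-0.7, -0.5, -0.7]
finger_gap: 0.0166
finger_force: 78.3
```

```bash
python3 -c "
from h import *
go(.627,-.0595,.30,1.004)"
```

```text
t 10.47 grasp [ 0.4385 -0.2981  0.3011] phi -0.37 | linear [  8.97 -29.05   0.09] twist -1.374 F [-0.7 -0.5 -0.7] gap 0.0166 tilt [ 0.0019 -0.0021]
```

{"api": "send_rows", "payload": {
  "motion": [
    {"grip": 1, "linear": [0.8, -2.6, 0], "twist": -0.12},
    {"grip": 1, "linear": [1.6, -5.2, 0], "twist": -0.24},
    {"grip": 1, "linear": [2.4, -7.8, 0], "twist": -0.36},
    {"grip": 1, "linear": [3.2, -10.4, 0], "twist": -0.48},
    {"grip": 1, "linear": [4, -13, 0], "twist": -0.6},
    {"grip": 1, "linear": [4.8, -15.6, 0], "twist": -0.72},
    {"grip": 1, "linear": [5.6, -18.2, 0], "twist": -0.84},
    {"grip": 1, "linear": [6.4, -20.8, 0], "twist": -0.96}
  ]
}}

```text
time: 11.13
eef_pos: [0.5745, -0.1265, 0.4521]
tcp_rot: [-0.001, 0.957, 0.291, -0.001]
force: [-0.0, 0.2, -2.0]
finger_gap: 0.0167
finger_force: 78.4
```

```bash
python3 -c "
from h import *
go(.627,-.0595,.30,1.004)"
```

```text
t 11.13 grasp [ 0.5743 -0.1264  0.2974] phi 0.591 | linear [ 8.09 -2.64 -0.27] twist -0.413 F [-0.   0.2 -2. ] gap 0.0167 tilt [-0.0014  0.0006]
```

{"api": "send_rows", "payload": {
  "motion": [
    {"grip": 1, "linear": [2.7, -0.9, 0], "twist": -0.12},
    {"grip": 1, "linear": [5.4, -1.8, 0], "twist": -0.24},
    {"grip": 1, "linear": [8.1, -2.6, 0], "twist": -0.36},
    {"grip": 1, "linear": [8.1, -2.6, 0], "twist": -0.413},
    {"grip": 1, "linear": [8.1, -2.6, 3], "twist": -0.413},
    {"grip": 1, "linear": [8.1, -2.6, 6], "twist": -0.413},
    {"grip": 1, "linear": [8.1, -2.6, 6], "twist": -0.413},
    {"grip": 1, "linear": [8.1, -2.6, 6], "twist": -0.413}
  ]
}}

```text
time: 11.8
eef_pos: [0.6264, -0.0612, 0.3904]
tcp_rot: [-0.002, 0.878, 0.478, -0.002]
force: [0.1, -0.5, -1.4]
finger_gap: 0.0168
finger_force: 78.5
```

```bash
python3 -c "
from h import *
go(.627,-.0595,.2,1.004)
im=vision.get_image('side'); cv2.imwrite('raw_s5.png',im); cv2.imwrite('pics/s5.png',cv2.resize(im[130:235,190:330],(800,600),interpolation=cv2.INTER_CUBIC))"
```

```text
t 11.8 grasp [ 0.6255 -0.0609  0.2357] phi 0.998 | linear [ 0.18 -0.02  3.57] twist -0.006 F [ 0.1 -0.5 -1.4] gap 0.0168 tilt [-0.006   0.0018]
```

View pics/s5.png

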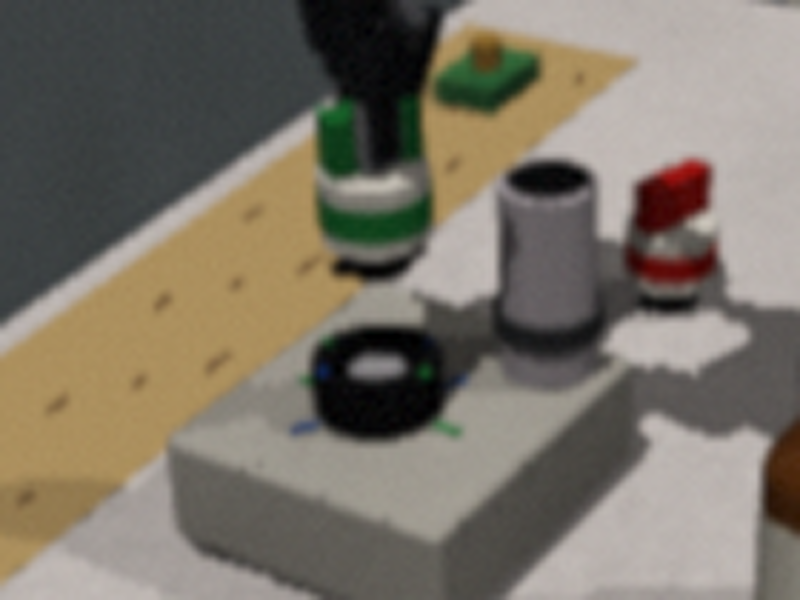

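The cartridge hangs above the port: body edges at x=317 and 433 (row 215), collar edges at x=311 and 445 (row 380). I check the lateral offset numerically.

Run:
```python
from h import *
im=cv2.imread("raw_s5.png")
s,R=st();M=R.as_matrix(); g=s["eef_pos"]+M[:,2]*arm.pinch_z
toc=lambda uv:((uv-[190,130]+.5)*5.714-.5).round(1)
tw=lambda X,h:g+M@np.array([X,0,.0788-h])   # cart point at height h, offset X along tool x
for X in(0,.003): print("body mid",toc(proj("side",[tw(X,.04)])),"bar mid",toc(proj("side",[tw(X,.073)])),"spigot",toc(proj("side",[tw(X,.01)])))
for X,Y in((.627,-.0595),(.63,-.0595),(.627,-.0565)): print("collar mid",toc(proj("side",[[X,Y,.105],[X,Y,.09]])))
# bore and body measurements
g8=cv2.cvtColor(im,cv2.COLOR_BGR2GRAY); hsv=cv2.cvtColor(im,cv2.COLOR_BGR2HSV)
for r in(165,167,168,169): print(r,"green cols",toc(np.array([[c,r] for c in np.nonzero(cv2.inRange(hsv[r:r+1,235:275],(50,80,20),(85,255,255))[0])[0]+235]))[[0,-1],0])
for r in(192,194,196,198,200): 
    c=np.nonzero(g8[r,235:280]<45)[0]+235; print(r,"dark",toc(np.array([[c[0],r],[c[-1],r]]))[:,0])
```

```text
body mid [[374.1 190.9]] bar mid [[370.4 129.3]] spigot [[377.4 245. ]]
body mid [[368.5 192.3]] bar mid [[364.7 130.7]] spigot [[371.9 246.5]]
collar mid [[381.9 357.7]
 [383.4 382.5]]
collar mid [[376.9 356.2]
 [378.5 381. ]]
collar mid [[378.7 360.5]
 [380.2 385.3]]
165 green cols [419.5 425.2]
167 green cols [322.3 425.2]
168 green cols [328.1 425.2]
169 green cols [328.1 425.2]
192 dark [316.6 442.3]
194 dark [316.6 448. ]
196 dark [316.6 453.8]
198 dark [316.6 442.3]
200 dark [316.6 436.6]
```

{"api": "send_rows", "payload": {
  "motion": [
    {"grip": 1, "linear": [0.3, 0, 1.5], "twist": 0},
    {"grip": 1, "linear": [0.3, 0, 3], "twist": 0},
    {"grip": 1, "linear": [0.3, 0, 3.8], "twist": 0},
    {"grip": 1, "linear": [0.3, 0, 3.8], "twist": 0},
    {"grip": 1, "linear": [0.3, 0, 3.8], "twist": 0},
    {"grip": 1, "linear": [0.3, 0, 3.8], "twist": 0}
  ]
}}

```text
time: 12.35
eef_pos: [0.6292, -0.0591, 0.3569]
tcp_rot: [0.001, 0.878, 0.478, 0.001]
force: [-0.3, -0.8, -2.2]
finger_gap: 0.0167
finger_force: 78.8
```

```bash
python3 -c "
from h import *
go(.628,-.0582,.180,1.004)"
```

```text
t 12.35 grasp [ 0.6297 -0.0592  0.2022] phi 0.998 | linear [ 0.01 -0.16  2.22] twist -0.006 F [-0.3 -0.8 -2.2] gap 0.0167 tilt [ 0.0027 -0.0008]
```

{"api": "send_rows", "payload": {
  "motion": [
    {"grip": 1, "linear": [0, -0.16, 0.6], "twist": -0.006},
    {"grip": 1, "linear": [0, -0.16, 1.2], "twist": -0.006},
    {"grip": 1, "linear": [0, -0.16, 1.6], "twist": -0.006},
    {"grip": 1, "linear": [0, -0.16, 1.6], "twist": -0.006},
    {"grip": 1, "linear": [0, -0.16, 1.6], "twist": -0.006}
  ]
}}

```text
time: 12.77
eef_pos: [0.6273, -0.0579, 0.3384]
tcp_rot: [-0.0, 0.877, 0.481, -0.0]
force: [0.7, 0.0, -1.0]
finger_gap: 0.0169
finger_force: 78.8
```

{"api": "send_rows", "payload": {
  "motion": [
    {"grip": 1, "linear": [0, 0, 0.25], "twist": 0},
    {"grip": 1, "linear": [0, 0, 0.5], "twist": 0},
    {"grip": 1, "linear": [0, 0, 0.5], "twist": 0},
    {"grip": 1, "linear": [0, 0, 0.5], "twist": 0}
  ]
}}

```text
time: 13.1
eef_pos: [0.6274, -0.058, 0.3338]
tcp_rot: [-0.0, 0.877, 0.481, -0.0]
force: [0.7, -0.1, -2.3]
finger_gap: 0.0171
finger_force: 78.8
```

```bash
python3 -c "
from h import *
go(.628,-.0582,.1758,1.004);print(arm.get_state()['wrist_torque'])"
```

```text
t 13.1 grasp [ 0.6273 -0.058   0.1791] phi 1.004 | linear [0.02 0.06 0.33] twist -0.0 F [ 0.7 -0.1 -2.3] gap 0.0171 tilt [-0.0004  0.0002]
[ 0.04494727 -0.02254998  0.0143552 ]
```

It is in without any contact force. Now the full push-down.

{"api": "send_rows", "payload": {
  "motion": [
    {"grip": 1, "linear": [0, 0.05, 0.3], "twist": 0},
    {"grip": 1, "linear": [0, 0.05, 0.6], "twist": 0},
    {"grip": 1, "linear": [0, 0.05, 0.8], "twist": 0},
    {"grip": 1, "linear": [0, 0.05, 0.8], "twist": 0}
  ]
}}

```text
time: 13.43
eef_pos: [0.6281, -0.0584, 0.3265]
tcp_rot: [0.0, 0.877, 0.481, 0.0]
force: [0.2, -0.7, 4.0]
finger_gap: 0.0169
finger_force: 79.4
```

```bash
python3 -c "
from h import *
go(.628,-.0582,.1648,1.004);print(arm.get_state()['wrist_torque'])"
```

```text
t 13.43 grasp [ 0.6283 -0.0584  0.1718] phi 1.004 | linear [ 0.01 -0.02  0.7 ] twist -0.0 F [ 0.2 -0.7  4. ] gap 0.0169 tilt [ 0.0013 -0.0004]
[ 0.02287142 -0.02513087  0.02042788]
```

{"api": "send_rows", "payload": {
  "motion": [
    {"grip": 1, "linear": [0, 0, 0.25], "twist": 0},
    {"grip": 1, "linear": [0, 0, 0.5], "twist": 0},
    {"grip": 1, "linear": [0, 0, 0.65], "twist": 0},
    {"grip": 1, "linear": [0, 0, 0.7], "twist": 0},
    {"grip": 1, "linear": [0, 0, 0.7], "twist": 0}
  ]
}}

```text
time: 13.85
eef_pos: [0.6281, -0.0584, 0.3197]
tcp_rot: [0.001, 0.877, 0.481, 0.001]
force: [-1.0, -0.3, 5.6]
finger_gap: 0.0169
finger_force: 80.0
```

```bash
python3 -c "
from h import *
go(.628,-.0582,.1648,1.004);print(arm.get_state()['wrist_torque'])"
```

```text
t 13.85 grasp [ 0.6284 -0.0585  0.165 ] phi 1.004 | linear [ 0.01 -0.02  0.02] twist -0.0 F [-1.  -0.3  5.6] gap 0.0169 tilt [ 0.0015 -0.0005]
[-0.00170601  0.07702567  0.03329982]
```

{"api": "send_rows", "payload": {
  "motion": [
    {"grip": 1, "linear": [0, 0, 0.03], "twist": 0.08},
    {"grip": 1, "linear": [0, 0, 0.03], "twist": 0.16},
    {"grip": 1, "linear": [0, 0, 0.03], "twist": 0.24},
    {"grip": 1, "linear": [0, 0, 0.03], "twist": 0.32},
    {"grip": 1, "linear": [0, 0, 0.03], "twist": 0.4},
    {"grip": 1, "linear": [0, 0, 0.03], "twist": 0.5},
    {"grip": 1, "linear": [0, 0, 0.03], "twist": 0.5}
  ]
}}

```text
time: 14.43
eef_pos: [0.6282, -0.0583, 0.3196]
tcp_rot: [0.0, 0.969, 0.247, 0.001]
force: [-0.5, -0.5, 6.4]
finger_gap: 0.0168
finger_force: 79.8
```

```bash
python3 -c "
from h import *
go(.628,-.0582,.1648,-.043);print(arm.get_state()['wrist_torque'])"
```

```text
t 14.43 grasp [ 0.6285 -0.0583  0.1649] phi 0.5 | linear [-0.02 -0.02  0.01] twist 0.543 F [-0.5 -0.5  6.4] gap 0.0168 tilt [ 0.0019 -0.0002]
[ 0.06561641  0.00186491 -0.01059143]
```

{"api": "send_rows", "payload": {
  "motion": [
    {"grip": 1, "linear": [0, 0, 0], "twist": 0.1},
    {"grip": 1, "linear": [0, 0, 0], "twist": 0.2},
    {"grip": 1, "linear": [0, 0, 0], "twist": 0.3},
    {"grip": 1, "linear": [0, 0, 0], "twist": 0.4},
    {"grip": 1, "linear": [0, 0, 0], "twist": 0.48},
    {"grip": 1, "linear": [0, 0, 0], "twist": 0.54},
    {"grip": 1, "linear": [0, 0, 0], "twist": 0.54},
    {"grip": 1, "linear": [0, 0, 0], "twist": 0.54}
  ]
}}

```text
time: 15.1
eef_pos: [0.6283, -0.0583, 0.3196]
tcp_rot: [0.0, 1.0, -0.018, 0.001]
force: [-0.1, 0.5, 5.5]
finger_gap: 0.0167
finger_force: 79.8
```

```bash
python3 -c "
from h import *
go(.628,-.0582,.1708,-.043);print(arm.get_state()['wrist_torque'])"
```

```text
t 15.1 grasp [ 0.6286 -0.0584  0.1649] phi -0.036 | linear [-0.03 -0.01 -0.59] twist 0.007 F [-0.1  0.5  5.5] gap 0.0167 tilt [ 0.0022 -0.0004]
[ 0.06921121 -0.09448184 -0.06225219]
```

{"api": "send_rows", "payload": {
  "motion": [
    {"grip": 1, "linear": [0, 0, -0.15], "twist": 0.007},
    {"grip": 1, "linear": [0, 0, -0.3], "twist": 0.007},
    {"grip": 1, "linear": [0, 0, -0.45], "twist": 0.007},
    {"grip": 1, "linear": [0, 0, -0.6], "twist": 0.007},
    {"grip": 1, "linear": [0, 0, -0.65], "twist": 0.007},
    {"grip": 1, "linear": [0, 0, -0.65], "twist": 0.007}
  ]
}}

```text
time: 15.6
eef_pos: [0.6282, -0.0583, 0.3255]
tcp_rot: [0.0, 1.0, -0.022, 0.001]
force: [2.1, 0.8, 3.6]
finger_gap: 0.0168
finger_force: 79.3
```

```bash
python3 -c "
from h import *
go(.628,-.0582,.1708,-.043);print(arm.get_state()['wrist_torque'])"
```

```text
t 15.6 grasp [ 0.6284 -0.0583  0.1708] phi -0.043 | linear [-0.02 -0.01 -0.  ] twist -0.0 F [2.1 0.8 3.6] gap 0.0168 tilt [ 0.0017 -0.0003]
[-0.0366872  -0.61266997  0.00604825]
```

It rose the full 6 mm, past the ledge and into the notches. Now I release and retreat.

{"api": "send_rows", "payload": {
  "motion": [
    {"grip": 5, "linear": [0, 0, 0], "twist": 0},
    {"grip": 5, "linear": [0, 0, 0], "twist": 0},
    {"grip": 5, "linear": [0, 0, 0], "twist": 0},
    {"grip": 5, "linear": [0, 0, 0], "twist": 0},
    {"grip": 5, "linear": [0, 0, -2], "twist": 0},
    {"grip": 5, "linear": [0, 0, -5], "twist": 0},
    {"grip": 5, "linear": [0, 0, -9], "twist": 0},
    {"grip": 5, "linear": [0, 0, -13], "twist": 0}
  ]
}}

```text
time: 16.27
eef_pos: [0.6273, -0.0581, 0.4552]
tcp_rot: [-0.0, 1.0, -0.022, -0.002]
force: [0.6, -0.7, -0.5]
finger_gap: 0.0502
finger_force: 0.0
```

{"api": "send_rows", "payload": {
  "motion": [
    {"grip": 5, "linear": [-4, 0, -1], "twist": 0},
    {"grip": 5, "linear": [-8, 0, -2], "twist": 0},
    {"grip": 5, "linear": [-12, 2, -2], "twist": 0},
    {"grip": 5, "linear": [-15, 5, -2], "twist": 0},
    {"grip": 5, "linear": [-17, 9, -2], "twist": 0},
    {"grip": 5, "linear": [-19, 13, -2], "twist": 0},
    {"grip": 5, "linear": [-20, 17, -2], "twist": 0},
    {"grip": 5, "linear": [-20, 21, -2], "twist": 0}
  ]
}}

```text
time: 16.93
eef_pos: [0.4177, -0.2534, 0.4755]
tcp_rot: [0.0, 1.0, -0.022, -0.0]
force: [0.4, -0.1, 0.1]
finger_gap: 0.05
finger_force: 0.0
```

{"api": "send_rows", "payload": {
  "motion": [
    {"grip": 5, "linear": [0, 4, 0], "twist": 0},
    {"grip": 5, "linear": [0, 8, 0], "twist": 0},
    {"grip": 5, "linear": [0, 8, 0], "twist": 0},
    {"grip": 5, "linear": [0, 8, 0], "twist": 0}
  ]
}}

```text
time: 17.27
eef_pos: [0.4156, -0.334, 0.4743]
tcp_rot: [-0.001, 1.0, -0.023, -0.001]
force: [0.6, 0.2, 0.2]
finger_gap: 0.0497
finger_force: 0.0
```

Run:
```python
from h import *
I={n:vision.get_image(n) for n in("side","top")}
z=lambda im:cv2.resize(im,(400,300),interpolation=cv2.INTER_CUBIC)
v=np.vstack([np.hstack([z(I["side"][135:225,210:330]),z(I["top"][120:210,240:360])]),np.hstack([z(I["side"][270:375,150:290]),z(I["top"][160:265,100:240])])])
cv2.imwrite("pics/end.png",v)
def gm(im,c):
    b,g,r=[im[...,i].astype(float) for i in range(3)]; m=((g>1.35*r)&(g>1.1*b)&(g>30)).astype(np.uint8); _,l=cv2.connectedComponents(m,connectivity=4); ys,xs=np.nonzero(m);i=np.argmin((xs-c[0])**2+(ys-c[1])**2); return (l==l[ys[i],xs[i]]).astype(np.float32)
m={n:gm(I[n],proj(n,[[.628,-.058,.17]])[0]) for n in I}
print([x.sum() for x in m.values()],fit(m,BAR,[.628,-.058,.092,-.04]))
```

```text
[np.float32(186.0), np.float32(149.0)] (array([ 0.6297, -0.0586,  0.0915, -0.0636]), np.float64(0.422))
```

View pics/end.png

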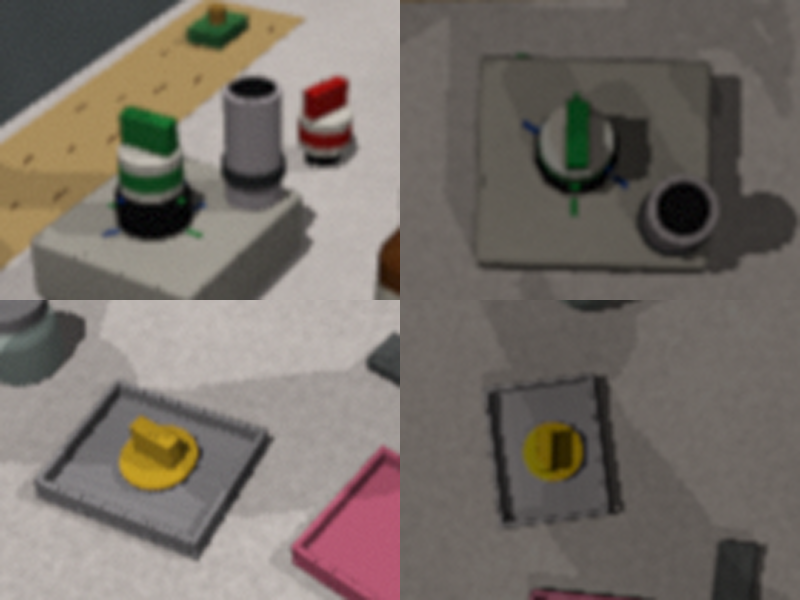

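The picture shows the cap flat and knob up in the steel tray, at (160,458) in the side pane. The cartridge's bar is in line with the green marks, at (578,133) in the top pane. Its fitted height of 91.5 mm matches the locked height of 92 mm.

```bash
python3 -c "
from bench import arm
print(arm.sign_off())"
```

```text
the job is handed in; nothing more can be done
None
```

The job is handed in at about 17 s: the cap lies flat, knob up, in the steel tray, and the camera and force readings show the fresh cartridge locked on the green marks.

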